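# Unlock the parrot's treat chest

## Robot

A 6-joint arm with a two-finger parallel gripper is mounted at the origin on the work surface. World frame = base frame: x ahead of the robot, y to its left, z up, the work surface at z = 0. Lengths are in mm, angles in degrees, forces in N, time in s.
With the tool pointing down it reaches from about 350 to 850 mm from the base axis. Payload 8.1 kg.
Tool frame: the origin (TCP) lies midway between the tips of the shut fingers; the grasp point (between the pads) lies 19 mm behind it; z points along the fingers, y is the direction in which the jaws open and shut (so a half turn about z gives the same grasp; the last joint's range is limited). The gripper opens to 93 mm and grips with 3 to 60 N. Pads are 15 mm wide; open, the fingers measure 128 mm over their backs; the gripper's body (75 mm by 188 mm) begins 65 mm behind the grasp point.
Start: joints at [70.852, 7.471, 85.268, -0, 87.261, -4.893], TCP at [147.722, 581.535, 185.335] pointing down, gripper open.
Joint ranges: [-169.43, 169.43], [-51.17, 129.36], [1.28, 143.12], [-76.62, 256.62], [0, 156.53], [-152.29, 152.29]. Speed limits (degrees/s): [136.94, 136.94, 159.86, 180, 180, 180].

## Interface

Orientations are given as [roll, pitch, yaw] about the fixed x, y, z axes, in that order (R = Rz(yaw) Ry(pitch) Rx(roll)).
In Python, from workcell import ctrl gives the robot as it stands. The module is installed in compiled form; this text tells all that it offers.
- The arm moves only by the tool send_rows, never from a script. Its argument "commands" is a list that holds one entry, the list of rows, each a list of 6 numbers: the shift along the world's x, y, z each as a share of 0.4 m, from -1 to 1, then the turn, a rotation vector about the world's x, y, z each as a share of 45 degrees, from -1 to 1. A call has 1 to 12 rows; each row is the pose to reach, as a shift and turn from the pose commanded when the call began; what a row does not reach only later rows make up. A row lasts 1/12 s, in which the tool goes at most 41.7 mm and 7.16 degrees, less where a joint would pass 70% of its speed; a pose out of reach is approached as far as the arm can. A call with a number of a shift or a turn outside -1 to 1 is refused whole. A call with a gripper value outside its range is refused whole. "fingers" is the opening, from -1 (shut) to 1 (fully open), so that 0 is half open, set as the call begins (left out, the last holds). The fingers move at their own pace and stop on an object; the grip force is fixed at half the most. Time passes only in rows, so rows that repeat a pose let the fingers close. It gives the time, the measured TCP pose, the force and the opening at its end, in the units of the state.
- ctrl.state(): the state, without advancing time (a new reading comes with each control period).
- ctrl.grab_frame(name): name is "scene" or "top"; returns (picture, depth): 420x560x3 uint8, red, green, blue; 420x560 float32, mm along the optical axis (not along the pixel's ray), 0 where there is no reading.
- ctrl.camera_info(name): a dict with "intrinsics" (3x3 intrinsics, pixels), "world_from_camera" (4x4, takes a point from camera to world coordinates). Camera axes: x right, y down, z forward; pixel columns grow to the right and rows downward; lengths in mm; the calibration is good to about 2 mm. A picture is of the moment at which its call begins. camera_info takes no time and is no camera call.
- ctrl.sign_off(): hands the job in, once; it reports no verdict.
The state is a dict: "time_s": time; "q": joint angles; "qd": joint speeds; "effort": joint torques, N m; "ee_pos": TCP position; "tool_rot": TCP orientation; "force": force on the tool from outside, world axes, zero at the start; "moment": the same for the moment, N m; "opening": opening from 0.0 (shut) to 1.0 (fully open).
Only numpy, scipy, OpenCV 4.12 (cv2) and the standard library are available. Lean on these libraries where they do the work, as an engineer would, in place of code of your own. Each camera call takes 0.05 s, during which the arm holds its last target. There are 200 camera calls.

## Task

Pick up the key standing in one of the pine blocks, feel it fully home into the lock of the treat chest without forcing it, and turn it clockwise (seen from above) until the hidden bolt lets go. Then push the sliding lid all the way back from the lock. Leave the key standing fully home in the lock, still turned, and everything else on the shelf where it is.

Things in the scene. Friction and masses are not known exactly. Their poses are not given: they have to be found in the camera images.
- key: Key standing blade down in a pine block. Origin: on its axis, underside of its 26 dia x 4 steel collar. z up, x along the flat of blade and head, y through the thickness. Blade 14 (x) by 3 (y) by 22 long below the collar, last 2 chamfered to 13.4 by 2.6; alike after half a turn. Neck 10 dia; black head 32 (x) by 10 (y) from z = 10 to 44: grip across the 10. 35 g.
- key_tip (a point): Tip of the key's blade, 22 below the key's origin on its axis; axes as the key.
- block_a: Drilled pine block 60 x 60 x 40 high, loose, 160 g, origin at the centre of its underside, with a vertical 18 dia hole through its centre. The key stands in this one: blade loose in the hole, collar resting on the block's top.
- block_b: Second pine block, the same but empty.
- block_c: Third pine block, the same but empty.
- chest: Aluminium treat chest, fixed, 200 (x) by 150 (y) by 92 high; origin at the centre of its underside, x from the lock end to the back. The first 60 from the lock end is a fixed deck, top at 90; the rest is a clear acrylic lid, top at 86, between side lips at height 92.
- lock (a point): Centre of the lock plug's 31 dia brass face: x = -71, y = 0 of the chest, 94 above the shelf; axes as the chest, z up. A steel bezel 37 dia and 93 high surrounds it. Its keyway is an 17 by 5.8 vertical slot. While locked the plug has play: the slot lies anywhere within 0.7 rad either way of the chest's x axis, not reported: feel for it. The key enters when within about 0.2 rad of it.
- keyway (a point): Point on the lock axis 16 below lock. The key enters freely to here; the last 6 press a spring tumbler (2 N rising to 3.2 N; it pushes the key out if let go). Home: collar on plug face. Only while held home can the plug turn clockwise past 0.8 rad from chest x (friction 0.08 N m). Past 0.9 the key stays in by itself; at 1.0 the bolt frees the lid; 1.55 is the stop; it stays where left.
- lid (a joint): Slide of the lid along the chest's +x, m: 0 shut, 0.100 fully open at its stop (it then overhangs the back). It takes about 3 N to slide, has 1.5 mm of play while bolted, and stays where it is left.
- rib (a point): Top centre of the lid's push rib, an aluminium bar 10 (chest x) by 100 (y) standing 10 above the lid's top; lid shut: x = 10, y = 0 of the chest, 96 above the shelf, 81 from the lock axis. It moves with the lid; axes as the chest. Push on its lock-side face.
- bell: Stainless steel bell 48 diameter, 52 high, bystander; origin under its centre.
- foot_toy: Red acrylic foot toy, two 52 discs on a rod 76 long, bystander; origin under its centre, lying on a small flat.
- dish: Green ceramic treat dish 114 diameter, 34 high, bystander; origin under its centre.
- rack_upper: Upper tier of the clear acrylic stacking rack, a tray 150 x 200 on four legs, 125 high, standing in the fixed lower tier at the left; bystander, the foraging ball lies in it.

How it is judged (in metres and radians):
On the way, in this order (a step that is already met when the one before it is completed fails the run):
1. the key stands fully home in the keyway, not yet turned (z of key_tip in the frame of lock below -0.0195 m and horizontal distance between key_tip and lock below 0.004 m and angle between the x axis of key and the x axis of chest, either way round below 0.94 rad), for 0.1 s.
2. the key, home, is turned far enough to draw the bolt while the lid is still shut (z of key_tip in the frame of lock below -0.0185 m and horizontal distance between key_tip and lock below 0.004 m and angle between the x axis of key and the x axis of chest, either way round above 0.95 rad and value of joint lid below 0.02 m), for 0.1 s.
3. the lid is pushed right back (value of joint lid above 0.09 m), for 0.2 s.
At the end, for the whole second after the job is handed in: The lid is slid at least 90 of its 100 mm and at rest; the key stands upright (within 0.2 rad) and still in the keyway, home to within 3.5 mm and still turned at least 0.8 rad from the chest's x axis (value of joint lid above 0.09 m and velocity of joint lid below 0.01 m/s and angle between the x axis of key and the x axis of chest, either way round above 0.8 rad and z of key_tip in the frame of lock below -0.0185 m and horizontal distance between key_tip and lock below 0.004 m and angle between key's own z axis and vertical below 0.2 rad and linear speed of key below 0.02 m/s); the robot touches nothing.
It fails at once if a bystander (bell, foot toy, dish, an empty pine block or the rack's upper tier) is moved more than 30 mm (distance of any of bell, foot_toy, dish, block_b, block_c, rack_upper from where it was at the start of the episode above 0.03 m).
It fails at once if the key's pine block is knocked over or shoved more than 50 mm (distance of block_a from where it was at the start of the episode above 0.05 m or angle between block_a's own z axis and vertical above 0.6 rad).
It fails at once if the key is forced: pressed on the chest with over 45 N while its blade is not in the keyway (contact force between key and chest above 45 N and z of key_tip in the frame of lock above -0.003 m).
It also fails if it takes over 72 s, if anything falls off the work surface, if the arm or the gripper's body presses on something with over 40 N, if the wrist force passes 120 N, or if a joint passes its speed limit or range.

## Working session

There is one attempt and no reset: what is moved stays moved. The work goes in short steps, Python scripts to look and compute and a tool call to move; the robot and the scene stay as the last step left them, time stands still between calls to the robot, and variables do not carry over. Pictures are saved under pics/ and viewed, about 8 in all and at most 12, crops included, and the job is handed in when it is done.

Besides the shell and the picture viewer there is one more tool, called after "Emit:" as a command line: name --argument value ..., lists and objects as JSON in quotes. send_rows: Moves the arm, as the interface text tells. Shift numbers are shares of 0.4 m and turn numbers shares of 45 degrees, none past 1 either way. Its arguments: {"type":"object","properties":{"commands":{"type":"array","items":{"type":"array","items":{"type":"array","items":{"type":"number","minimum":-1,"maximum":1}}}},"fingers":{"type":"number"}},"required":["commands"]}

```bash
mkdir -p pics; ls
cat > h.py <<'E'
import numpy as np, cv2
from workcell import ctrl
def grab(n,save=None):
    p,d=ctrl.grab_frame(n); p=np.array(p); d=np.array(d)
    if save: cv2.imwrite(f'pics/{save}.png',p[:,:,::-1]); np.savez(f'pics/{save}.npz',p=p,d=d)
    return p,d
def cam(n):
    c=ctrl.camera_info(n); return np.array(c['intrinsics']),np.array(c['world_from_camera'])
def pts(n,d):
    K,T=cam(n); v,u=np.mgrid[:d.shape[0],:d.shape[1]]
    P=np.stack([(u-K[0,2])/K[0,0]*d,(v-K[1,2])/K[1,1]*d,d],-1)
    return P@T[:3,:3].T+T[:3,3]
def ray(n,u,v,z):
    K,T=cam(n); r=T[:3,:3]@np.array([(u-K[0,2])/K[0,0],(v-K[1,2])/K[1,1],1]); o=T[:3,3]
    return o+r*(z-o[2])/r[2]
E
python3 - <<'E'
from h import *
np.set_printoptions(precision=2,suppress=True)
for n in('scene','top'):
    grab(n,n+'0'); K,T=cam(n); print(n,K,T)
print(ctrl.state())
E
```

```text
pics
scene [[384.85   0.   281.36]
 [  0.   384.85 210.55]
 [  0.     0.     1.  ]] [[   0.64    0.48   -0.6  1126.84]
 [   0.77   -0.4     0.5  -480.58]
 [   0.     -0.78   -0.62  695.84]
 [   0.      0.      0.      1.  ]]
top [[526.13   0.   279.56]
 [  0.   526.13 205.54]
 [  0.     0.     1.  ]] [[   0.01   -0.98    0.18  328.28]
 [  -1.     -0.01   -0.01    3.04]
 [   0.01   -0.18   -0.98 1395.7 ]
 [   0.      0.      0.      1.  ]]
{'time_s': 0.1, 'q': array([70.85,  7.51, 85.32,  0.  , 87.26, -4.89]), 'qd': array([ 0.  , -0.01, -0.23,  0.02,  0.  , -0.04]), 'effort': array([  0.  , -56.13, -49.31,   0.08,   0.03,  -0.  ]), 'ee_pos': array([147.53, 580.98, 184.4 ]), 'tool_rot': array([-179.9 ,   -0.01,  165.74]), 'force': array([ 0.16, -0.35, -0.48]), 'moment': array([0.03, 0.02, 0.03]), 'opening': 0.9992898624835416}
```

View pics/top0.png

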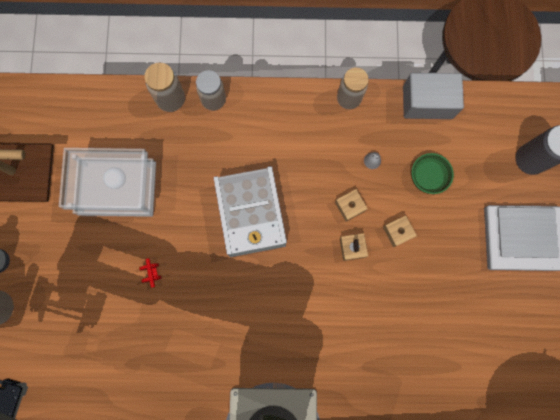

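View pics/scene0.png

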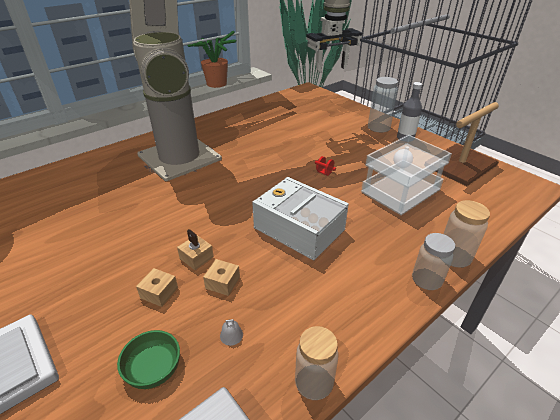

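The top view shows the chest at about (250,212) with its lock at (255,237), the key at (355,244) in its block, the other blocks at (352,204) and (400,231), the bell at (373,160) and the dish at (432,173). In the scene view, the key is at (194,240) and the lock at (280,192).

Run:
```python
from h import *
np.set_printoptions(precision=1,suppress=True)
def blob(n,m,name,zlo,zhi,box):
    f=np.load(f'pics/{n}0.npz'); p,d=f['p'],f['d']; P=pts(n,d); hsv=cv2.cvtColor(p,cv2.COLOR_RGB2HSV)
    M=np.zeros(d.shape,bool); x0,y0,x1,y1=box; M[y0:y1,x0:x1]=1
    M&=m(hsv[...,0].astype(int),hsv[...,1].astype(int),hsv[...,2].astype(int),P[...,2])&(P[...,2]>zlo)&(P[...,2]<zhi)
    v,u=np.nonzero(M); Q=P[M]
    if len(Q)==0: print(n,name,'none');return
    r=cv2.minAreaRect(Q[:,:2].astype(np.float32))
    print(n,name,len(Q),'px',u.mean(),v.mean(),'med',np.median(Q,0),'mean',Q.mean(0),'rect',np.array(r[0]),np.array(r[1]),round(r[2],1))
    return Q
for n,bc,bk in(('top',(205,160,295,262),(330,225,380,265)),('scene',(245,170,355,265),(170,225,215,272))):
    blob(n,lambda h,s,v,z:(h>12)&(h<32)&(s>110)&(v>90),'brass',80,105,bc)
    blob(n,lambda h,s,v,z:z>-99,'chesttop',80,110,bc)
    blob(n,lambda h,s,v,z:(z>94.5),'rib',93.5,110,bc)
    blob(n,lambda h,s,v,z:(v<70),'keyhead',52,100,bk)
    blob(n,lambda h,s,v,z:(z>48),'key',47,100,bk)
    blob(n,lambda h,s,v,z:(s>60)&(v>70),'blocktop',34,45,bk)
for b,bx in(('blk b',(334,186,370,222)),('blk c',(384,214,418,248)),('bell',(358,148,388,172)),('dish',(405,145,460,198))):
    blob('top',lambda h,s,v,z:z>-99,b,25 if b!='dish' else 15,60,bx)
for n,(x0,y0,x1,y1) in(('top',(210,160,290,260)),('top',(330,220,390,270)),('scene',(250,170,330,220))):
    p=np.load(f'pics/{n}0.npz')['p'][y0:y1,x0:x1]; cv2.imwrite(f'pics/c_{n}_{x0}.png',cv2.resize(p,None,fx=4,fy=4,interpolation=2)[:,:,::-1])
a=cv2.imread('pics/c_top_210.png');b=cv2.imread('pics/c_top_330.png')
o=np.zeros((400,560,3),np.uint8);o[:400,:320]=a;o[:200,320:560]=b
c=cv2.imread('pics/c_scene_250.png');o[200:,320:]=c[:,:240];cv2.imwrite('pics/m1.png',o)
```

```text
top brass 94 px 254.2872340425532 236.91489361702128 med [482.1  52.3  92.2] mean [482.1  51.9  92.4] rect [482.1  52.4] [26.3 25.1] 3.9
top chesttop 4512 px 249.37566489361703 210.95478723404256 med [548.1  66.1  87. ] mean [548.8  65.9  87.4] rect [551.6  66.3] [200.4 150.2] 11.6
top rib 198 px 249.66161616161617 214.87878787878788 med [554.1  62.4  95.9] mean [537.2  64.5  96.2] rect [546.6  65. ] [188.5 148.8] 11.5
top keyhead 41 px 355.5365853658537 245.1219512195122 med [ 466.3 -202.2   82.3] mean [ 466.4 -202.1   80.7] rect [ 466.6 -202.2] [25.5  6.7] 0.3
top key 73 px 355.6575342465753 245.1917808219178 med [ 466.6 -202.6   80.3] mean [ 466.7 -203.    76.9] rect [ 466.9 -203.7] [31.1 10.2] 0.4
top blocktop 420 px 353.81904761904764 246.23809523809524 med [ 468.  -201.9   38.9] mean [ 467.9 -204.1   39. ] rect [ 468.2 -204.6] [59.9 60.5] 9.2
scene brass 51 px 279.8235294117647 191.88235294117646 med [483.4  51.3  94.3] mean [485.7  52.7  94.3] rect [548.8 104.9] [200.8  26. ] 39.2
scene chesttop 3044 px 300.8406701708279 205.6090670170828 med [563.2  59.9  87.7] mean [558.9  6
[... 526 characters left out ...]
 250.56698564593302 med [ 482.2 -212.    40.3] mean [ 484.7 -208.7   40.1] rect [ 502.8 -200.7] [131.5  62.4] 7.6
top blk b 519 px 351.0616570327553 204.3121387283237 med [ 578.4 -198.1   38.6] mean [ 578.3 -198.3   38.3] rect [ 579.  -198.8] [60.3 61. ] 28.7
top blk c 528 px 400.2083333333333 230.5568181818182 med [ 510.7 -326.1   38.6] mean [ 510.6 -325.8   38.4] rect [ 511.5 -327.4] [59.9 63.5] 25.6
top bell 121 px 373.7107438016529 157.65289256198346 med [ 706.7 -260.8   33.2] mean [ 707.1 -261.1   34. ] rect [ 707.7 -261.9] [33.  31.9] 36.6
top dish 461 px 434.98481561822126 171.04338394793928 med [ 681.4 -434.8   29.8] mean [ 674.4 -426.3   28.2] rect [ 667.5 -417.1] [110.7 112.7] 48.9
```

View pics/m1.png

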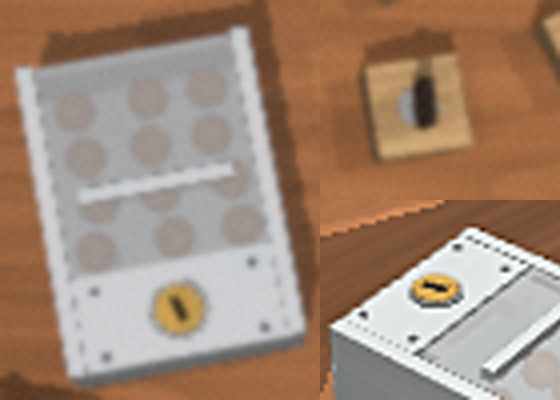

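The crop shows the lock at about (179,307) in 4x pixels. Its slot tilts up-left, roughly +24° from chest x. Moving towards the key while I refine that.

Run:
```python
from h import *
np.set_printoptions(precision=1,suppress=True)
for n,(x0,y0,x1,y1) in(('top',(246,228,264,247)),('scene',(268,184,291,200))):
    p=np.load(f'pics/{n}0.npz')['p'].astype(float); hsv=cv2.cvtColor(p.astype(np.uint8),cv2.COLOR_RGB2HSV)
    g=p.max(2)[y0:y1,x0:x1]; br=((hsv[...,1]>110)&(hsv[...,2]>90))[y0:y1,x0:x1]
    hull=cv2.convexHull(np.argwhere(br)[:,::-1].astype(np.int32)); m=np.zeros(g.shape,np.uint8); cv2.fillConvexPoly(m,hull,1)
    m=cv2.erode(m,np.ones((3,3)))
    w=np.clip(150-g,0,None)*m; v,u=np.nonzero(w>0)
    Q=np.array([ray(n,a+x0,b+y0,94)[:2] for a,b in zip(u,v)]); W=w[v,u]; c=(Q*W[:,None]).sum(0)/W.sum(); D=Q-c
    C=(D*W[:,None]).T@D/W.sum(); e,V=np.linalg.eigh(C); print(n,len(W),c,np.sqrt(e),np.degrees(np.arctan2(V[1,1],V[0,1])))
    H=hull[:,0]; print(np.array(cv2.fitEllipse(hull)[0])+[x0,y0], ray(n,*(np.array(cv2.fitEllipse(hull)[0])+[x0,y0]),94))
```

```text
top 20 [482.6  51.8] [1.6 4. ] -152.59406907997072
[254.4 236.8] [482.2  51.6  94. ]
scene 38 [465.3  52.2] [ 5.2 17.4] 178.57041748748674
[275.4 188.9] [467.3  52.5  94. ]
```

Emit:
send_rows --commands '[[[0.8, -1, 0.1, 0, 0, 0.34], [0.8, -1, 0.1, 0, 0, 0.34], [0.8, -1, 0.1, 0, 0, 0.34], [0.8, -1, 0.1, 0, 0, 0.34], [0.8, -1, 0.1, 0, 0, 0.34], [0.8, -1, 0.1, 0, 0, 0.34], [0.8, -1, 0.1, 0, 0, 0.34], [0.8, -1, 0.1, 0, 0, 0.34], [0.8, -1, 0.1, 0, 0, 0.34], [0.8, -1, 0.1, 0, 0, 0.34], [0.8, -1, 0.1, 0, 0, 0.34], [0.8, -1, 0.1, 0, 0, 0.34]]]' --fingers 0.1

```text
time_s: 1.1
ee_pos: [458.4, 192.1, 224.0]
tool_rot: [-180.0, -0.0, -179.0]
force: [0.5, 0.8, 0.4]
opening: 0.551
```

Emit:
send_rows --commands '[[[0.02, -0.988, -0.15, 0, 0, 0], [0.02, -0.988, -0.15, 0, 0, 0], [0.02, -0.988, -0.15, 0, 0, 0], [0.02, -0.988, -0.15, 0, 0, 0], [0.02, -0.988, -0.15, 0, 0, 0], [0.02, -0.988, -0.15, 0, 0, 0], [0.02, -0.988, -0.15, 0, 0, 0], [0.02, -0.988, -0.15, 0, 0, 0], [0.02, -0.988, -0.15, 0, 0, 0], [0.02, -0.988, -0.15, 0, 0, 0], [0.02, -0.988, -0.15, 0, 0, 0], [0.02, -0.988, -0.15, 0, 0, 0]]]'

```text
time_s: 2.1
ee_pos: [464.9, -202.0, 163.1]
tool_rot: [179.9, -0.1, -179.1]
force: [0.4, 0.6, 0.3]
opening: 0.551
```

Run:
```python
from h import *
np.set_printoptions(precision=1,suppress=True)
print(ctrl.state()['ee_pos'],ctrl.state()['tool_rot'])
p,d=grab('scene','s1'); q,_=grab('top','t1')
a=cv2.resize(p[160:280,150:310],None,fx=3,fy=3,interpolation=2); b=cv2.resize(q[205:265,320:390],None,fx=4,fy=4,interpolation=2)
cv2.imwrite('pics/m2.png',np.hstack([a,np.vstack([b,np.zeros((120,280,3),np.uint8)])])[:,:,::-1])
# scene slot
x0,y0,x1,y1=269,184,291,200
hsv=cv2.cvtColor(p,cv2.COLOR_RGB2HSV)
print(p[y0:y1,x0:x1].max(2))
```

```text
[ 464.9 -202.   163.1] [ 179.9   -0.1 -179.1]
[[130 129 146 221 211 201 189 186 189 235 225 220 219 217 217 218 218 221
  241 239 238 236]
 [110 109 103 100 103 168 188 236 225 221 218 216 214 213 213 215 219 239
  238 237 235 234]
 [111 108 101  89 101 212 255 247 243 240 237 236 237 237 237 239 238 238
  237 235 234 234]
 [106 100  95 149 255 251 246 245 246 247 247 246 242 241 238 236 236 235
  234 234 235 235]
 [ 95  99 181 255 250 248 240 236 224 221 216 217 221 241 246 240 235 234
  233 234 235 237]
 [ 90 180 255 250 252 235 216 238 239 236 233 231 229 227 219 236 239 235
  234 235 237 236]
 [255 250 247 246 203 231 230 119 188 197 253 246 239 234 230 215 236 238
  236 237 235 236]
 [245 241 242 227 221 229 155  29  24  25  66  86 182 181 229 159 210 243
  237 234 235 237]
 [240 239 240 178 170 236 235 240 241 165  37  32  71 239 234 188 198 245
  235 235 237 237]
 [238 237 240 157 134 215 240 235 235 239 243 245 241 239 212 130 163 247
  238 237 238 240]
 [236 238 239 176 114 143 141 215 234 242 243 243 220 166 144 145 124 246
  239 237 240 243]
 [235 236 240 242 180  89 147 157 150 142 120 152 140 168  75 131 250 241
  238 240 242 164]
 [235 234 237 241 247 244 104  94  83  87  95  95 100 137 254 247 242 240
  245 245 168 150]
 [234 234 236 235 238 242 244 248 251 255 253 252 249 245 243 239 242 245
  209  92 152 205]
 [235 235 234 235 235 234 237 239 241 240 239 238 238 238 238 242 242 162
   90 150 204 198]
 [236 234 234 233 233 235 236 236 235 235 235 235 236 239 243 244 165 123
  207 202 197 196]]
```

View pics/m2.png

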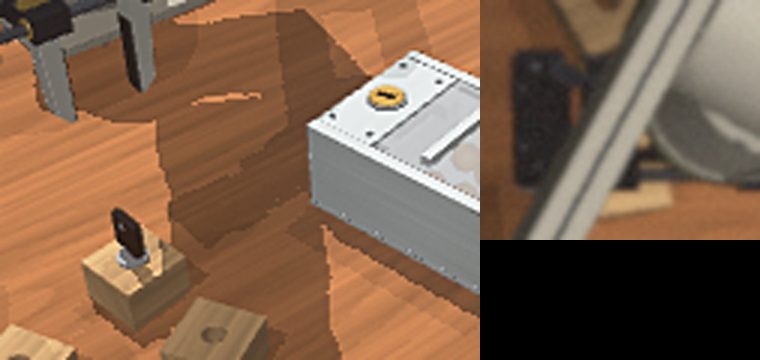

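The scene crop shows the gripper clear of and above the key, with the slot dark from about (275.5,190.8) to (282,192.3) in full-image pixels.

Run:
```python
from h import *
for a,b in(((275.3,190.6),(282,192.3)),((276,191),(281,192)),((275.5,190.8),(281.8,192.5))):
    A,B=ray('scene',*a,94),ray('scene',*b,94); print(A,B,(A+B)/2,np.linalg.norm(A-B),np.degrees(np.arctan2(*(B-A)[[1,0]])))
```

```text
[473.24558563  47.47374375  94.        ] [490.68217208  56.29585647  94.        ] [481.96387886  51.88480011  94.        ] 19.541346422732634 26.837317369079027
[475.86658587  47.75360834  94.        ] [487.93090782  55.12077548  94.        ] [481.89874685  51.43719191  94.        ] 14.13587690839145 31.410633410025152
[474.30010354  47.30462137  94.        ] [491.03740315  55.30197615  94.        ] [482.66875335  51.30329876  94.        ] 18.549794658527777 25.539231905326112
```

Emit:
send_rows --commands '[[[0, 0, -0.06, 0, 0, 0], [0, 0, -0.1, 0, 0, 0], [0, 0, -0.14, 0, 0, 0], [0, 0, -0.18, 0, 0, 0], [0, 0, -0.18, 0, 0, 0], [0, 0, -0.18, 0, 0, 0]]]'

```text
time_s: 2.7
ee_pos: [465.3, -199.5, 91.7]
tool_rot: [179.9, -0.1, -178.8]
force: [-0.3, 1.2, 0.7]
opening: 0.552
```

Emit:
send_rows --commands '[[[0.004, -0.01, -0.05, 0, 0, 0], [0.004, -0.01, -0.1, 0, 0, 0], [0.004, -0.01, -0.1, 0, 0, 0], [0.004, -0.01, -0.1, 0, 0, 0], [0.004, -0.01, -0.1, 0, 0, 0]]]'

```text
time_s: 3.12
ee_pos: [468.3, -205.3, 54.0]
tool_rot: [-179.9, 0.1, -178.9]
force: [0.8, -0.3, -0.5]
opening: 0.551
```

Emit:
send_rows --commands '[[[0, 0.002, -0.003, 0, 0, 0], [0, 0.002, -0.003, 0, 0, 0], [0, 0.002, -0.003, 0, 0, 0], [0, 0.002, -0.003, 0, 0, 0], [0, 0.002, -0.003, 0, 0, 0], [0, 0.002, -0.003, 0, 0, 0], [0, 0.002, -0.003, 0, 0, 0], [0, 0.002, -0.003, 0, 0, 0]]]' --fingers -1

```text
time_s: 3.78
ee_pos: [467.7, -204.3, 51.4]
tool_rot: [180.0, 0.0, -179.0]
force: [0.7, 2.6, 7.7]
opening: 0.032
```

Run:
```python
from h import *
s=ctrl.state(); print(s['opening'],s['force'],s['moment'],s['ee_pos'])
p,d=grab('scene','s2')
cv2.imwrite('pics/m3.png',cv2.resize(p[190:280,145:255],None,fx=6,fy=6,interpolation=2)[:,:,::-1])
print(ctrl.state()['opening'])
```

```text
0.03208067922202439 [0.73620858 2.59796648 7.68422022] [ 0.44566389  0.03832272 -0.00284177] [ 467.6970987  -204.30064131   51.37906859]
0.013925087335841937
```

View pics/m3.png

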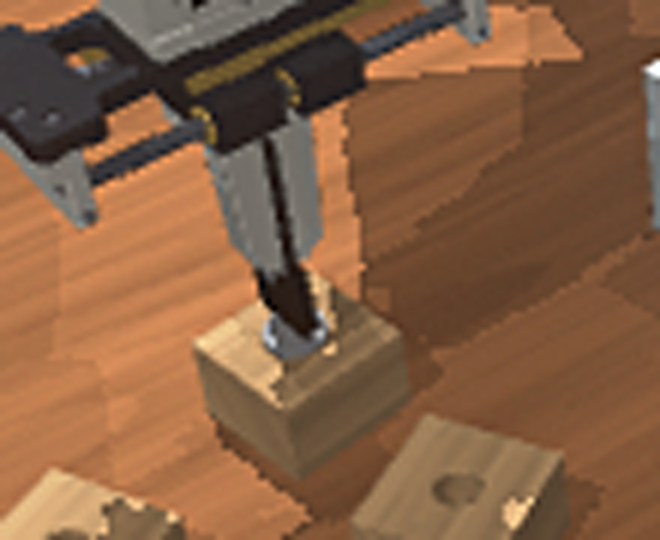

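Run:
```python
from h import *
np.set_printoptions(precision=1,suppress=True)
K,T=cam('scene')
def pr(X): 
    c=np.linalg.inv(T)@np.append(X,1); c=K@c[:3]; return (c[:2]/c[2]-[145,190])*6
for nm,X in dict(tcp=(467.7,-204.3,51.4),grasp=(467.7,-204.3,70.4),headtop=(467,-203.5,84),ht1=(483,-203.5,84),ht2=(451,-203.5,84),hb1=(483,-203.5,50),org=(467,-203.5,40)).items(): print(nm,pr(np.array(X,float)))
f=np.load('pics/s2.npz'); P=pts('scene',f['d'])
for v in range(228,250,2):
    print(v,[f"{P[v,u,0]:.0f},{P[v,u,1]:.0f},{P[v,u,2]:.0f}" for u in range(184,202,2)])
```

```text
tcp [292.4 314.7]
grasp [285.7 280. ]
headtop [281.8 252.9]
ht1 [302.3 273.8]
ht2 [261.7 232.4]
hb1 [313.9 336.6]
org [297.1 333.3]
228 ['470,-222,110', '477,-220,113', '476,-215,109', '477,-210,108', '471,-203,99', '476,-200,101', '475,-195,97', '475,-190,95', '376,-140,0']
230 ['467,-222,101', '476,-221,107', '476,-216,104', '479,-212,104', '468,-203,91', '476,-201,96', '478,-197,94', '381,-149,2', '382,-144,-1']
232 ['362,-182,0', '474,-221,99', '476,-217,99', '479,-213,98', '474,-206,91', '475,-202,89', '478,-198,89', '387,-153,1', '391,-149,1']
234 ['369,-186,-0', '374,-182,1', '478,-218,94', '476,-213,90', '477,-209,88', '475,-203,83', '391,-161,1', '393,-156,-1', '398,-153,1']
236 ['378,-190,1', '379,-185,-0', '458,-212,70', '471,-212,79', '478,-210,83', '482,-207,84', '483,-202,82', '444,-180,41', '402,-156,-2']
238 ['384,-194,0', '387,-190,1', '454,-211,60', '465,-210,68', '479,-211,78', '484,-208,80', '482,-203,75', '450,-184,41', '453,-180,42']
240 ['393,-198,3', '395,-194,1', '441,-207,42', '465,-211,62', '474,-210,67', '482,-208,72', '483,-204,70', '456,-187,41', '460,-184,42']
242 ['438,-217,39', '447,-215,44', '445,-209,40', '449,-206,40', '472,-210,59', '482,-209,66', '484,-205,65', '468,-193,47', '465,-187,40']
244 ['448,-221,42', '450,-217,41', '454,-214,42', '461,-212,46', '468,-209,49', '480,-210,59', '482,-205,57', '473,-197,46', '471,-190,40']
246 ['453,-224,41', '455,-220,40', '458,-217,40', '464,-214,43', '470,-211,46', '474,-208,46', '478,-204,47', '478,-200,44', '477,-194,40']
248 ['460,-228,42', '465,-225,43', '465,-220,40', '470,-217,42', '475,-215,45', '478,-210,44', '478,-205,41', '479,-201,39', '483,-197,40']
```

Run:
```python
from h import *
np.set_printoptions(precision=1,suppress=True)
f=np.load('pics/s1.npz'); P=pts('scene',f['d'])
for (u,vs) in ((170,range(186,204,2)),(173,range(186,204,2)),(195,range(176,196,2)),(199,range(176,196,2))):
    print(u,[(v,P[v,u].round().astype(int).tolist()) for v in vs])
s=ctrl.state(); print(s['q'],s['ee_pos'],s['force'])
f=np.load('pics/scene0.npz');P=pts('scene',f['d'])
m=(P[...,2]>100)&(P[...,2]<400)&(abs(P[...,0]-148)<60)&(abs(P[...,1]-581)<90); print(np.sort(P[m][:,2])[:20]); i=np.argsort(P[m][:,2])[:8]; print(P[m][i])
```

```text
170 [(186, [474, -235, 236]), (188, [476, -236, 232]), (190, [474, -237, 226]), (192, [474, -238, 221]), (194, [475, -239, 217]), (196, [475, -240, 212]), (198, [473, -240, 207]), (200, [207, -144, 1]), (202, [219, -149, 2])]
173 [(186, [148, -102, 1]), (188, [472, -229, 226]), (190, [475, -231, 224]), (192, [474, -231, 219]), (194, [474, -232, 214]), (196, [474, -233, 209]), (198, [474, -234, 204]), (200, [476, -236, 200]), (202, [224, -142, 2])]
195 [(176, [473, -175, 234]), (178, [472, -175, 229]), (180, [471, -176, 224]), (182, [472, -177, 219]), (184, [471, -177, 213]), (186, [467, -177, 206]), (188, [467, -177, 200]), (190, [209, -60, 0]), (192, [221, -66, 2]), (194, [231, -72, 2])]
199 [(176, [474, -167, 232]), (178, [473, -167, 226]), (180, [472, -167, 220]), (182, [474, -169, 217]), (184, [475, -170, 212]), (186, [472, -169, 205]), (188, [472, -170, 200]), (190, [217, -50, 0]), (192, [230, -57, 2]), (194, [237, -62, 1])]
[ -29.4   -0.3  107.7    0.    72.5 -120.4] [ 468.  -204.4   51.7] [-0.2  1.6  5.9]
[217.7 218.2 218.4 218.8 219.7 220.9 221.3 221.7 222.5 222.6 222.6 223.3
 223.8 224.2 224.5 225.  225.1 225.4 226.4 226.4]
[[141.3 534.  217.7]
 [163.2 626.8 218.2]
 [140.3 529.8 218.4]
 [152.  627.9 218.8]
 [168.6 626.2 219.7]
 [148.6 631.3 220.9]
 [141.  534.  221.3]
 [162.6 626.9 221.7]]
```

The depth check shows the fingertips sit about 34 mm higher than the reported TCP, consistently across three views (184→218, 163→199, 51→85). They therefore closed just above the head. I'll reopen, go 34 mm lower and regrip.

Emit:
send_rows --commands '[[[0, 0, 0.01, 0, 0, 0], [0, 0, 0.01, 0, 0, 0], [0, 0, 0.01, 0, 0, 0], [0, 0, 0.01, 0, 0, 0], [0, 0, 0.01, 0, 0, 0], [0, 0, -0.03, 0, 0, 0], [0, 0, -0.05, 0, 0, 0], [0, 0, -0.07, 0, 0, 0], [0, 0, -0.083, 0, 0, 0], [0, 0, -0.083, 0, 0, 0], [0, 0, -0.083, 0, 0, 0]]]' --fingers 0.1

```text
time_s: 4.75
ee_pos: [467.0, -204.2, 17.3]
tool_rot: [180.0, -0.0, -179.0]
force: [-0.4, -0.1, 0.3]
opening: 0.548
```

Run:
```python
from h import *
s=ctrl.state(); print(s['ee_pos'],s['force'],s['opening'])
p,d=grab('scene','s3')
cv2.imwrite('pics/m4.png',cv2.resize(p[190:280,145:255],None,fx=6,fy=6,interpolation=2)[:,:,::-1])
```

```text
[ 466.98934708 -204.15333895   17.34868267] [-0.38967868 -0.11811357  0.27326557] 0.5477680705585753
```

View pics/m4.png

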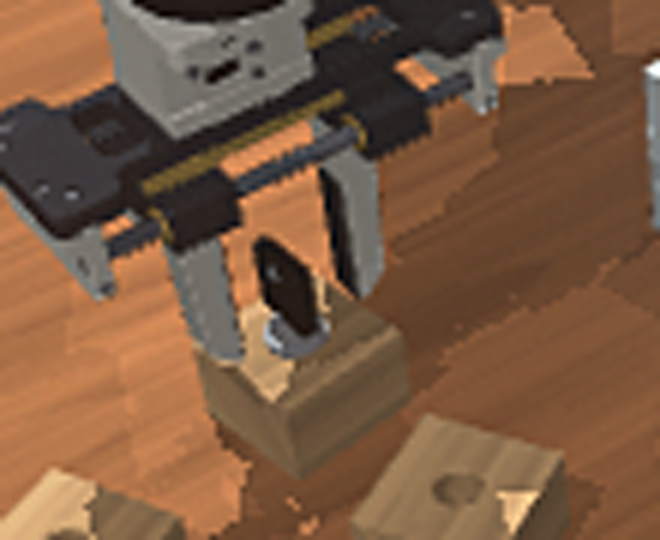

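The fingers now straddle the head, with tips just above the block and the key upright. Closing.

Emit:
send_rows --commands '[[[0, 0, 0, 0, 0, 0], [0, 0, 0, 0, 0, 0], [0, 0, 0, 0, 0, 0], [0, 0, 0, 0, 0, 0], [0, 0, 0, 0, 0, 0], [0, 0, 0, 0, 0, 0], [0, 0, 0, 0, 0, 0], [0, 0, 0, 0, 0, 0], [0, 0, 0, 0, 0, 0]]]' --fingers -1

```text
time_s: 5.55
ee_pos: [467.4, -204.4, 17.8]
tool_rot: [-180.0, 0.0, -179.0]
force: [0.3, -0.2, 1.4]
opening: 0.106
```

Emit:
send_rows --commands '[[[0, 0, 0.02, 0, 0, 0], [0, 0, 0.05, 0, 0, 0], [0, 0, 0.1, 0, 0, 0], [0, 0, 0.15, 0, 0, 0], [0, 0, 0.2, 0, 0, 0], [0, 0, 0.25, 0, 0, 0], [0, 0, 0.25, 0, 0, 0], [0, 0, 0.25, 0, 0, 0]]]'

```text
time_s: 6.22
ee_pos: [468.6, -205.1, 119.9]
tool_rot: [-179.9, 0.2, -179.0]
force: [-0.9, 0.6, -1.3]
opening: 0.106
```

Grip is confirmed at 10 mm opening, and the key tip is at about the reported z. Carrying it to above the lock and turning it to the slot's angle.

Emit:
send_rows --commands '[[[0.005, 0.08, 0.02, 0, 0, 0.1], [0.01, 0.18, 0.02, 0, 0, 0.2], [0.02, 0.28, 0.02, 0, 0, 0.35], [0.03, 0.38, 0.02, 0, 0, 0.5], [0.035, 0.48, 0.02, 0, 0, 0.6], [0.035, 0.57, 0.02, 0, 0, 0.6], [0.035, 0.62, 0.02, 0, 0, 0.6], [0.035, 0.64, 0.02, 0, 0, 0.6], [0.035, 0.64, 0, 0, 0, 0.6], [0.035, 0.64, 0, 0, 0, 0.6], [0.035, 0.64, 0, 0, 0, 0.6], [0.035, 0.64, 0, 0, 0, 0.6]]]'

```text
time_s: 7.22
ee_pos: [481.0, 50.3, 117.1]
tool_rot: [180.0, -0.1, -152.1]
force: [-0.1, 0.4, -1.2]
opening: 0.105
```

Run:
```python
from h import *
s=ctrl.state(); print(s['ee_pos'],s['tool_rot'],s['force'],s['opening'])
p,d=grab('scene','s4')
s=ctrl.state(); print(s['ee_pos'],s['tool_rot'])
cv2.imwrite('pics/m5.png',cv2.resize(p[130:220,220:340],None,fx=6,fy=6,interpolation=2)[:,:,::-1])
P=pts('scene',d)
for v in range(170,194,2): print(v,[f"{P[v,u,0]:.0f},{P[v,u,1]:.0f},{P[v,u,2]:.0f}" for u in range(270,292,3)])
```

```text
[481.00541539  50.27783077 117.09315556] [ 1.79988845e+02 -6.47492706e-02 -1.52057531e+02] [-0.07349981  0.40509995 -1.20364719] 0.10529355906415018
[481.22915425  50.36559215 117.39314243] [ 1.79997729e+02 -3.48193022e-02 -1.52062394e+02]
170 ['268,191,-0', '486,30,173', '494,33,175', '493,44,170', '496,52,169', '299,231,-1', '310,234,3', '313,245,-0']
172 ['278,183,-0', '488,29,168', '493,34,168', '495,42,166', '493,54,161', '307,224,-2', '316,230,-0', '323,237,0']
174 ['288,175,0', '485,31,159', '493,34,162', '493,44,158', '494,53,155', '323,210,4', '329,218,3', '332,229,0']
176 ['297,168,0', '473,41,143', '480,45,145', '496,41,155', '489,58,144', '330,204,2', '332,215,-2', '341,221,0']
178 ['307,160,1', '479,36,142', '488,38,146', '490,47,143', '492,55,141', '442,108,93', '447,115,92', '454,120,94']
180 ['313,155,-1', '322,161,0', '479,46,132', '485,51,133', '340,184,-0', '448,103,91', '456,107,94', '458,116,91']
182 ['325,146,1', '331,153,1', '478,46,125', '483,52,125', '449,91,90', '455,97,91', '462,102,92', '467,109,92']
184 ['336,137,3', '338,147,-0', '477,47,117', '484,51,119', '458,84,91', '462,91,90', '466,99,89', '475,102,93']
186 ['342,132,1', '347,140,-0', '456,64,92', '459,72,91', '463,79,89', '470,85,91', '475,91,91', '478,99,89']
188 ['353,123,3', '456,53,91', '463,58,92', '470,63,93', '474,71,92', '477,78,91', '482,85,90', '487,92,90']
190 ['458,41,91', '467,44,94', '472,51,94', '477,58,93', '482,64,93', '484,73,90', '490,78,91', '493,86,89']
192 ['464,37,89', '474,39,93', '481,44,95', '484,52,93', '489,57,94', '496,62,96', '493,75,88', '501,79,91']
```

View pics/m5.png

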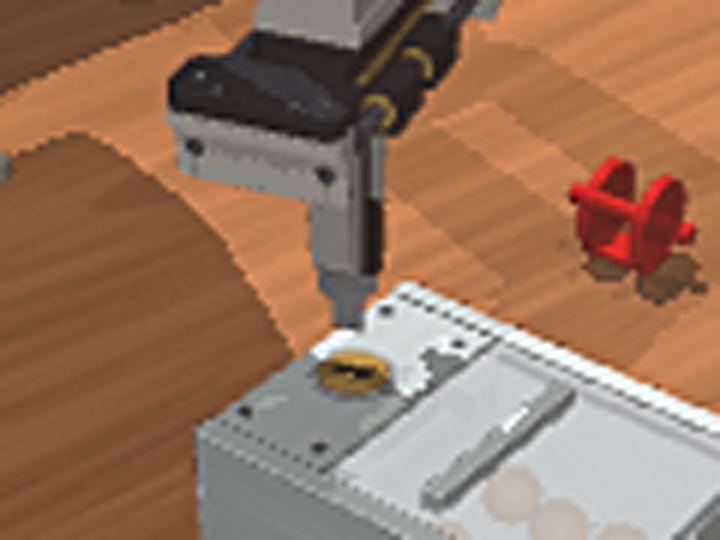

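The blade hangs above and just behind the lock, at about 6x (347,325), with the lock at (353,372).

Run:
```python
from h import *
np.set_printoptions(precision=1,suppress=True)
f=np.load('pics/s4.npz'); p,d=f['p'],f['d']; P=pts('scene',d); K,T=cam('scene')
zt=117.4+.4
for v in range(179,187):
    u=[u for u in range(264,292) if P[v,u,2]>105 and abs(P[v,u,0]-481)<15 and abs(P[v,u,1]-50)<12]
    print(v,u[0],u[-1],P[v,u].mean(0),p[v,u[0]-2:u[-1]+3].max(1))
iT=np.linalg.inv(T)
for X in((481.1,50.35,zt),(482.1,51.6,zt),(481.1,50.35,zt+22)):
    c=K@(iT@np.append(X,1))[:3]; print(X,c[:2]/c[2])
```

```text
179 275 280 [489.8  41.7 142.4] [194 129  97  98 101 102 100  97 156 209]
180 275 280 [481.5  48.5 132.1] [189 188 136  99  99 100  98 127 213 213]
181 275 280 [481.6  48.4 129. ] [184 186 136  98  99  98  95 124 215 230]
182 275 280 [481.5  48.5 125.7] [191 202 143  98  98  97  92 136 241 224]
183 275 280 [481.   48.8 122.2] [210 202 136  95  93  93  90 131 235 222]
184 276 280 [482.4  49.4 119.5] [193 142 108 107  68  79 126 230 218]Traceback (most recent call last):
  File "<stdin>", line 7, in <module>
IndexError: list index out of range
```

Emit:
send_rows --commands '[[[0.0035, 0.0044, -0.02, 0, 0, 0], [0.0035, 0.0044, -0.045, 0, 0, 0], [0.0035, 0.0044, -0.05, 0, 0, 0], [0.0035, 0.0044, -0.05, 0, 0, 0], [0.0035, 0.0044, -0.05, 0, 0, 0]]]'

```text
time_s: 7.68
ee_pos: [482.3, 53.3, 97.1]
tool_rot: [180.0, -0.1, -152.0]
force: [0.0, -0.7, 0.4]
opening: 0.108
```

Emit:
send_rows --commands '[[[0, 0, -0.003, 0, 0, 0], [0, 0, -0.006, 0, 0, 0], [0, 0, -0.009, 0, 0, 0], [0, 0, -0.012, 0, 0, 0], [0, 0, -0.015, 0, 0, 0], [0, 0, -0.015, 0, 0, 0]]]'

```text
time_s: 8.18
ee_pos: [482.6, 53.4, 91.4]
tool_rot: [180.0, -0.0, -151.9]
force: [-0.4, -0.2, 0.8]
opening: 0.102
```

Emit:
send_rows --commands '[[[0, 0, -0.003, 0, 0, 0], [0, 0, -0.006, 0, 0, 0], [0, 0, -0.009, 0, 0, 0], [0, 0, -0.012, 0, 0, 0], [0, 0, -0.015, 0, 0, 0], [0, 0, -0.015, 0, 0, 0]]]'

```text
time_s: 8.68
ee_pos: [482.5, 53.4, 85.3]
tool_rot: [180.0, -0.0, -152.0]
force: [0.3, 0.8, -0.9]
opening: 0.106
```

It is entering freely. Continuing down to the tumbler.

Emit:
send_rows --commands '[[[0, 0, -0.005, 0, 0, 0], [0, 0, -0.01, 0, 0, 0], [0, 0, -0.015, 0, 0, 0], [0, 0, -0.02, 0, 0, 0], [0, 0, -0.024, 0, 0, 0], [0, 0, -0.028, 0, 0, 0], [0, 0, -0.028, 0, 0, 0]]]'

```text
time_s: 9.27
ee_pos: [482.7, 53.4, 74.3]
tool_rot: [-180.0, -0.0, -152.0]
force: [-0.8, -0.3, 1.6]
opening: 0.105
```

Emit:
send_rows --commands '[[[0, 0, -0.003, 0, 0, 0], [0, 0, -0.005, 0, 0, 0], [0, 0, -0.007, 0, 0, 0], [0, 0, -0.007, 0, 0, 0], [0, 0, -0.007, 0, 0, 0]]]'

```text
time_s: 9.68
ee_pos: [482.8, 53.4, 71.8]
tool_rot: [-180.0, 0.0, -152.0]
force: [-0.7, -0.4, 2.4]
opening: 0.105
```

Emit:
send_rows --commands '[[[0, 0, -0.002, 0, 0, 0], [0, 0, -0.003, 0, 0, 0], [0, 0, -0.004, 0, 0, 0], [0, 0, -0.004, 0, 0, 0], [0, 0, -0.004, 0, 0, 0], [0, 0, -0.004, 0, 0, 0]]]'

```text
time_s: 10.18
ee_pos: [482.9, 53.4, 71.6]
tool_rot: [-180.0, 0.0, -151.9]
force: [-8.1, -0.4, 15.7]
opening: 0.103
```

The rise to 16 N says the collar is on the face, so the key is home. Turning clockwise.

Emit:
send_rows --commands '[[[0, 0, 0, 0, 0, -0.1], [0, 0, 0, 0, 0, -0.2], [0, 0, 0, 0, 0, -0.3], [0, 0, 0, 0, 0, -0.4], [0, 0, 0, 0, 0, -0.5], [0, 0, 0, 0, 0, -0.6], [0, 0, 0, 0, 0, -0.6]]]'

```text
time_s: 10.77
ee_pos: [484.0, 53.0, 71.6]
tool_rot: [-180.0, 0.2, -179.2]
force: [-1.6, -2.1, 11.0]
opening: 0.107
```

Emit:
send_rows --commands '[[[0, 0, 0, 0, 0, -0.1], [0, 0, 0, 0, 0, -0.2], [0, 0, 0, 0, 0, -0.3], [0, 0, 0, 0, 0, -0.4], [0, 0, 0, 0, 0, -0.5], [0, 0, 0, 0, 0, -0.6], [0, 0, 0, 0, 0, -0.7], [0, 0, 0, 0, 0, -0.7]]]'

```text
time_s: 11.43
ee_pos: [484.0, 52.3, 71.7]
tool_rot: [-180.0, 0.2, 149.2]
force: [-1.7, -4.9, 11.1]
opening: 0.105
```

```bash
python3 -c "
from h import *
s=ctrl.state(); print(s['ee_pos'],s['tool_rot'],s['force'],s['moment'],s['opening'],s['q'])"
```

```text
[483.97610064  52.32984693  71.65415437] [-179.98606738    0.18097974  149.24409144] [-1.73661759 -4.88536039 11.1433547 ] [-0.92917666  0.52267645 -0.01224888] 0.1049597706908426 [ 2.22910316e-01 -5.49472297e+00  1.10534879e+02 -1.08903140e-01
  7.48118774e+01 -5.89927634e+01]
```

Emit:
send_rows --commands '[[[0, 0, 0, 0, 0, -0.1], [0, 0, 0, 0, 0, -0.2], [0, 0, 0, 0, 0, -0.3], [0, 0, 0, 0, 0, -0.4], [0, 0, 0, 0, 0, -0.5], [0, 0, 0, 0, 0, -0.6], [0, 0, 0, 0, 0, -0.7], [0, 0, 0, 0, 0, -0.7], [0, 0, 0, 0, 0, -0.7], [0, 0, 0, 0, 0, -0.7]]]'

```text
time_s: 12.27
ee_pos: [483.6, 51.8, 71.6]
tool_rot: [180.0, 0.2, 118.0]
force: [-4.8, -7.2, 12.5]
opening: 0.103
```

```bash
python3 -c "
from h import *
s=ctrl.state(); print(s['ee_pos'],s['tool_rot'],s['force'],s['moment'],s['opening'],s['q'])"
```

```text
[483.6194698   51.79480662  71.64010438] [179.9838465    0.18355845 118.02198936] [-4.76600139 -7.17240776 12.47480622] [-1.46202992  0.89028022 -0.00304283] 0.1032387915331203 [  0.20191122  -5.49911521 110.54053096  -0.16037079  74.85868803
 -27.77835   ]
```

Emit:
send_rows --commands '[[[0, 0, 0.002, 0, 0, 0], [0, 0, 0.002, 0, 0, 0], [0, 0, 0.002, 0, 0, 0], [0, 0, 0.002, 0, 0, 0], [0, 0, 0.002, 0, 0, 0], [0, 0, 0.002, 0, 0, 0], [0, 0, 0.05, 0, 0, 0], [0, 0, 0.1, 0, 0, 0], [0, 0, 0.15, 0, 0, 0], [0, 0, 0.2, 0, 0, 0], [0, 0, 0.2, 0, 0, 0], [0, 0, 0.2, 0, 0, 0]]]' --fingers -0.4

```text
time_s: 13.27
ee_pos: [483.7, 53.5, 151.1]
tool_rot: [179.9, 0.1, 118.0]
force: [0.0, 0.5, -0.4]
opening: 0.302
```

Run:
```python
from h import *
s=ctrl.state(); print(s['ee_pos'],s['tool_rot'],s['force'],s['opening'])
p,d=grab('scene','s5'); q,e=grab('top','t5')
a=cv2.resize(p[130:230,220:350],None,fx=5,fy=5,interpolation=2); 
cv2.imwrite('pics/m6.png',a[:,:,::-1])
P=pts('scene',d); m=(p.max(2)<75)&(P[...,2]>104)&(P[...,2]<142)&(abs(P[...,0]-482)<25)&(abs(P[...,1]-52)<25)
Q=P[m]; r=cv2.minAreaRect(Q[:,:2].astype(np.float32)); c=Q[:,:2].mean(0); w,V=np.linalg.eigh(np.cov((Q[:,:2]-c).T)); print(len(Q),Q[:,2].min(),Q[:,2].max(),r,np.sqrt(w),np.degrees(np.arctan2(V[1,1],V[0,1])))
```

```text
[483.71416063  53.46687508 151.09336138] [1.79866423e+02 6.83634444e-02 1.18048023e+02] [ 0.04230808  0.52391276 -0.4111121 ] 0.30157550818589424
74 109.20645449487995 141.12591817348334 ((486.3765563964844, 48.173973083496094), (9.323963165283203, 30.831867218017578), 36.67288589477539) [2.55646944 8.95760009] 117.89433703010909
```

View pics/m6.png

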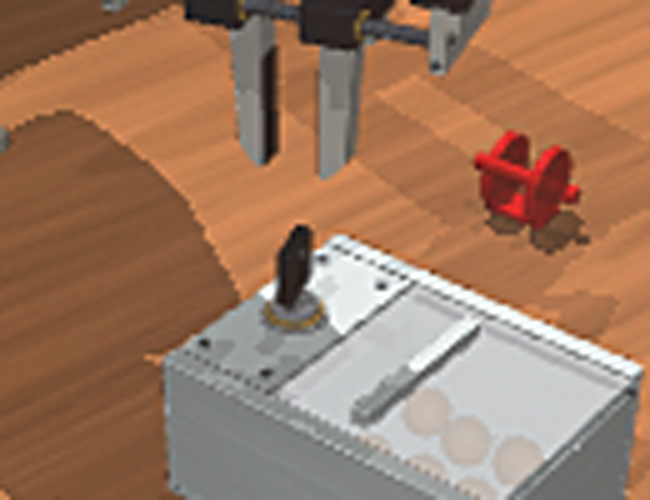

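The key stands in the lock by itself, turned about 74° (1.28 rad) from chest x, and the lid is still shut. Next I'll shut the fingers and bring them in behind the rib, jaw axis across the chest.

Emit:
send_rows --commands '[[[0.03, 0, 0.02, 0, 0, 0.15], [0.07, 0.01, 0.02, 0, 0, 0.3], [0.11, 0.02, 0.02, 0, 0, 0.45], [0.146, 0.028, 0.02, 0, 0, 0.6], [0.146, 0.028, 0, 0, 0, 0.75], [0.146, 0.028, 0, 0, 0, 0.9], [0.146, 0.028, 0, 0, 0, 1], [0.146, 0.028, 0, 0, 0, 1]]]' --fingers -1

```text
time_s: 14.03
ee_pos: [539.9, 64.6, 147.8]
tool_rot: [-179.9, -0.2, 163.3]
force: [0.1, -0.0, 0.1]
opening: 0.004
```

Emit:
send_rows --commands '[[[0, 0, 0, 0, 0, 0.15], [0, 0, 0, 0, 0, 0.3], [0, 0, 0, 0, 0, 0.45], [0, 0, -0.04, 0, 0, 0.633], [0, 0, -0.08, 0, 0, 0.633], [0, 0, -0.12, 0, 0, 0.633], [0, 0, -0.16, 0, 0, 0.633], [0, 0, -0.2, 0, 0, 0.633], [0, 0, -0.2, 0, 0, 0.633], [0, 0, -0.2, 0, 0, 0.633]]]'

```text
time_s: 14.87
ee_pos: [539.5, 64.6, 68.5]
tool_rot: [180.0, -0.2, -168.6]
force: [-0.9, 1.0, 0.8]
opening: 0.005
```

Emit:
send_rows --commands '[[[0, 0, -0.01, 0, 0, 0], [0, 0, -0.02, 0, 0, 0], [0, 0, -0.026, 0, 0, 0], [0, 0, -0.03, 0, 0, 0], [0, 0, -0.03, 0, 0, 0]]]'

```text
time_s: 15.28
ee_pos: [541.0, 64.6, 58.0]
tool_rot: [180.0, -0.0, -168.5]
force: [-0.2, 0.3, 0.3]
opening: 0.003
```

Emit:
send_rows --commands '[[[0.01, 0.002, 0, 0, 0, 0], [0.02, 0.004, 0, 0, 0, 0], [0.03, 0.006, 0, 0, 0, 0], [0.04, 0.008, 0, 0, 0, 0], [0.049, 0.01, 0, 0, 0, 0], [0.049, 0.01, 0, 0, 0, 0]]]'

```text
time_s: 15.78
ee_pos: [561.7, 68.8, 58.2]
tool_rot: [-180.0, 0.0, -168.5]
force: [-0.2, -0.0, -0.1]
opening: 0.007
```

Run:
```python
from h import *
p,d=grab('scene','s6')
cv2.imwrite('pics/m7.png',cv2.resize(p[130:240,230:370],None,fx=5,fy=5,interpolation=2)[:,:,::-1])
print(ctrl.state()['ee_pos'])
```

```text
[561.40892673  68.74976746  58.09950724]
```

View pics/m7.png

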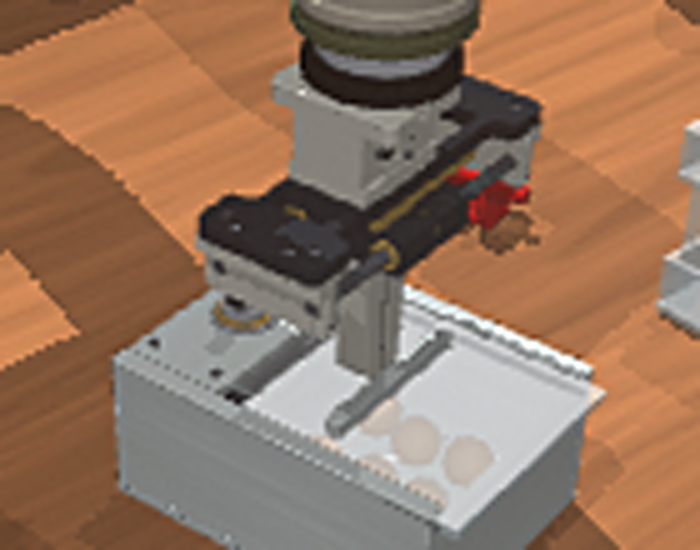

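The fingers are against the rib and the lid is sliding: a dark gap has opened behind the deck.

Emit:
send_rows --commands '[[[0.018, 0.0037, 0, 0, 0, 0], [0.036, 0.0073, 0, 0, 0, 0], [0.054, 0.011, 0, 0, 0, 0], [0.072, 0.0146, 0, 0, 0, 0], [0.09, 0.0183, 0, 0, 0, 0], [0.108, 0.022, 0, 0, 0, 0], [0.126, 0.0256, 0, 0, 0, 0], [0.144, 0.0293, 0, 0, 0, 0], [0.162, 0.033, 0, 0, 0, 0], [0.178, 0.0362, 0, 0, 0, 0], [0.19, 0.0387, 0, 0, 0, 0], [0.19, 0.0387, 0, 0, 0, 0]]]'

```text
time_s: 16.83
ee_pos: [638.1, 84.2, 58.2]
tool_rot: [-180.0, 0.1, -168.5]
force: [0.5, -0.3, -0.2]
opening: 0.004
```

Emit:
send_rows --commands '[[[0.004, 0.0008, 0, 0, 0, 0], [0.008, 0.0016, 0, 0, 0, 0], [0.012, 0.0024, 0, 0, 0, 0], [0.016, 0.0032, 0, 0, 0, 0], [0.02, 0.004, 0, 0, 0, 0], [0.02, 0.004, 0, 0, 0, 0]]]'

```text
time_s: 17.33
ee_pos: [645.1, 85.6, 58.3]
tool_rot: [-180.0, 0.0, -168.5]
force: [-1.2, -0.5, 0.8]
opening: 0.004
```

Creep on until the stop is felt.

Emit:
send_rows --commands '[[[0.003, 0.0006, 0, 0, 0, 0], [0.005, 0.001, 0, 0, 0, 0], [0.008, 0.0016, 0, 0, 0, 0], [0.01, 0.002, 0, 0, 0, 0], [0.01, 0.002, 0, 0, 0, 0]]]'

```text
time_s: 17.75
ee_pos: [646.1, 85.8, 58.1]
tool_rot: [-180.0, -0.3, -168.5]
force: [-15.7, -4.4, 10.8]
opening: 0.004
```

The stop is felt at 16 N. Backing off and lifting clear.

Emit:
send_rows --commands '[[[-0.015, -0.003, 0, 0, 0, 0], [-0.03, -0.006, 0, 0, 0, 0], [-0.03, -0.006, 0.05, 0, 0, 0], [-0.03, -0.006, 0.12, 0, 0, 0], [-0.03, -0.006, 0.2, 0, 0, 0], [-0.03, -0.006, 0.28, 0, 0, 0], [-0.03, -0.006, 0.35, 0, 0, 0], [-0.03, -0.006, 0.35, 0, 0, 0], [-0.03, -0.006, 0.35, 0, 0, 0], [-0.03, -0.006, 0.35, 0, 0, 0]]]'

```text
time_s: 18.58
ee_pos: [636.6, 84.1, 197.5]
tool_rot: [180.0, 0.0, -168.5]
force: [-0.0, 0.2, -0.6]
opening: 0.003
```

Run:
```python
from h import *
np.set_printoptions(precision=1,suppress=True)
s=ctrl.state(); print(s['ee_pos'],s['force'],s['qd'],s['time_s'])
p,d=grab('scene','s7')
cv2.imwrite('pics/m8.png',cv2.resize(p[150:290,140:390],None,fx=3,fy=3,interpolation=2)[:,:,::-1])
P=pts('scene',d); m=(p.max(2)<75)&(P[...,2]>104)&(P[...,2]<142)&(abs(P[...,0]-482)<25)&(abs(P[...,1]-52)<25)
Q=P[m]; c=Q[:,:2].mean(0); w,V=np.linalg.eigh(np.cov((Q[:,:2]-c).T)); print('key',len(Q),Q[:,2].max(),np.degrees(np.arctan2(V[1,1],V[0,1])))
t=np.radians(11.5); R=np.array([[np.cos(t),np.sin(t)],[-np.sin(t),np.cos(t)]])
L=(P[...,:2]-[551.7,65.6])@R.T; m=(P[...,2]>93)&(P[...,2]<100)&(abs(L[...,1])<45)&(L[...,0]>-30)&(L[...,0]<150); print('rib chest x',np.median(L[m],0),m.sum(),P[m][:,2].mean())
```

```text
[636.6  84.1 197.5] [-0.   0.2 -0.6] [-0.1  1.2  1.6 -0.   0.1 -0. ] 18.5833
key 73 141.68869903742223 117.5647519936696
rib chest x [111.7  -0.8] 111 96.17343572081404
```

View pics/m8.png

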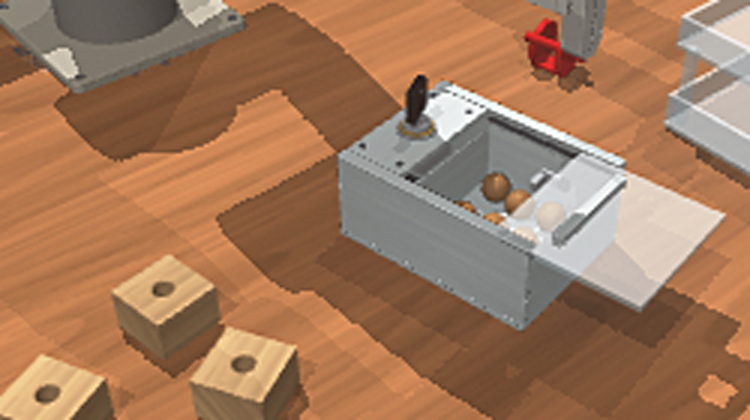

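The lid is fully back (rib at chest x of about 110), the key stands turned in the lock, and the blocks and toy are where they were. Handing in.

```bash
python3 -c "
from h import *
print(ctrl.sign_off())"
```

```text
the job is handed in; nothing more can be done
None
```

The job is done and handed in at about 18.6 s of the 72 s allowed; hand-in returned no verdict. I put the key in the lock, turned it clockwise and pushed the lid back to its stop.

**What the last checks showed**
- **Key home:** it slid in with almost no force, met about 2.4 N at the tumbler, then reached about 16 N as the collar seated.
- **Key turned:** the final picture shows it standing in the lock, about 74° (1.28 rad) from the chest's x axis.
- **Lid open:** I felt the end stop at about 16 N. The rib measured about 112 mm along chest x where fully open should be 110, so the lid is at its stop within measuring error.
- **Surroundings:** the blocks and foot toy look undisturbed in the last picture, and the arm is clear of everything. I did not re-measure the bell, the dish or the rack.

**What disagreed**
- **Fingertip height:** the fingertips sat about 34 mm higher than the reported tool position. My first grasp closed on nothing just above the key's head, touching its top with about 8 N. I lowered the grip by that amount and the second grasp held.
- **Key height:** the top of the key's head read about 3.5 mm higher than it should if fully home. I put this down to depth noise, because the collar contact force and the tool height both agreed with home.

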